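Sort the clamp pads by feel

ROBOT

A 6-joint arm with a two-finger parallel gripper is mounted at the origin on the work surface. World frame = base frame: x ahead of the robot, y to its left, z up, the work surface at z = 0. Lengths are in mm, angles in rad, forces in N, time in s.
With the tool pointing down it reaches from about 325 to 750 mm from the base axis. Payload 7.6 kg.
Tool frame: the origin (TCP) lies between the finger pads; the fingertips stand 22 mm ahead of it and the grasp point (between the pads) lies 3 mm ahead of it (arm.nose_length is the distance from the TCP to the fingertips, in mm); x points along the fingers, z is the direction in which the jaws open and shut, and the axes are right-handed (so a half turn about x gives the same grasp; the last joint's range is limited). The gripper opens to 85 mm and grips with 20 to 120 N. Pads are 22 mm wide; open, the fingers measure 114 mm over their backs; the gripper's body (76 mm by 85 mm) begins 54 mm behind the grasp point. The pads swing forward as they close: fully open they stand 13 mm farther back than shut.
Start: joints at [1.083, 0.052, 1.401, -0, 1.689, -0.07], TCP at [213.005, 479.867, 253.323] pointing down, gripper open.
Joint ranges: [-2.9, 2.9], [-0.91, 2.17], [0.12, 2.37], [-1.06, 4.2], [0.26, 2.73], [-2.93, 2.93]. Speed limits (rad/s): [2.57, 2.57, 3.01, 3.14, 3.14, 3.14].

INTERFACE

Orientations are given as a rotation vector (axis times angle).
In Python, from station import arm, jaws, kin, monitor, grab_frame, camera_info, workorder gives the robot as it stands. Calls block until the motion is done:
- arm.move_to(position, orientation): joint-space move of the TCP to a pose.
- arm.servo_line(position, max_speed=150, orientation=None, contact_N=None): straight line of the TCP; orientation=None keeps the orientation; max_speed is the mean speed in mm/s. With contact_N (N) it stops when the force on the tool has changed by that much, and returns True; else False.
- arm.movej(angles): joint-space move.
- jaws.grip(opening, squeeze=None): finger opening in mm; squeeze is the grip in N (None keeps the last); returns when the fingers have stopped.
- arm.dwell(seconds).
- kin.ik(position, orientation): joint angles nearest the present ones, or None.
- monitor.read_state(): the state.
- grab_frame(name): name is "side" or "top"; returns the picture (420x560x3 uint8, red, green, blue); there is no depth.
- camera_info(name): a dict with "intrinsics" (3x3 intrinsics, pixels), "camera_from_world" (4x4, takes a point from world to camera coordinates). Camera axes: x right, y down, z forward; pixel columns grow to the right and rows downward; lengths in mm; the calibration is good to about 2 mm. A picture is of the moment at which its call begins. camera_info takes no time and is no camera call.
A pose or a line that the arm cannot do raises arm.PlanningError and nothing moves.
- workorder.sign_off(): hands the job in, once; it reports no verdict.
The state is a dict: "time_s": time; "q": joint angles; "qvel": joint speeds; "joint_efforts": joint torques, N m; "position": TCP position; "orientation": TCP orientation; "ft_force": force on the tool from outside, world axes, zero at the start; "ft_torque": the same for the moment, N m; "finger_gap": finger opening in mm.
Only numpy, scipy, OpenCV 4.12 (cv2) and the standard library are available. Lean on these libraries where they do the work, as an engineer would, in place of code of your own. Each camera call takes 0.05 s, during which the arm holds its last target. There are 200 camera calls.

TASK

Test the three look-alike clamp pads on the board one after the other, from the left-most (+y) to the right-most: push each cap down about 6 mm where it stands, hold it there for a moment to feel how hard it pushes back, never squeezing it to its stop. Then stand the softest pad upright in the round tub and the firmest upright in the rectangular tray, and leave the middling one standing at its place on the board. Leave the mug, bottle, sanding block and jar alone.

Things in the scene. Friction and masses are not known exactly. Their poses are not given: they have to be found in the camera images.
- place_1 (a point): the left-most (towards +y) of the board's three places: the point, fixed to the board and 36 mm above the bench, where the centre of a pad is at the start (within 3 mm sideways; pad turned at most 0.08 rad from the board's axes). Each place holds one of the look-alike pads (pad_soft, pad_middling, pad_firm; _mid: pad centre, _top: top of its cap), which one is not known
- place_2 (a point): the middle of the board's three places: the point, fixed to the board and 36 mm above the bench, where the centre of a pad is at the start (within 3 mm sideways; pad turned at most 0.08 rad from the board's axes). Each pad: loose, about 0.17 kg, 48 high; wooden base block 44 (board x) by 50 (y) by 24 high, black rubber 34 by 42 by 14 high, wooden cap 38 by 46 by 10 on top
- place_3 (a point): the right-most (towards -y) of the board's three places: the point, fixed to the board and 36 mm above the bench, where the centre of a pad is at the start (within 3 mm sideways; pad turned at most 0.08 rad from the board's axes). A pad's cap sinks like a spring: gives from 1 to 1.5 N, stops 10 mm down; 6 mm down it pushes back 3 N (soft), 6.5 N (middling), 13.5 N (firm)
- board: flat plywood board 100 (x) by 270 (y) by 12 high, fixed to the bench; four dark strips 6 high and 8 wide run along its x on both sides of each place; the places are 85 apart along its y. Grip a pad low, by the 44 mm of its base block, fingers on its board-x sides. Origin: centre of its underside, z up
- tub: round white plastic tub, fixed to the bench, 28 high, outer radius 66 at the foot and 72 at the rim, wall 3, floor 5 thick. Origin: centre of its underside, z up
- tray: rectangular open wooden tray, fixed to the bench, 140 (x) by 150 (y) by 26 high outside, wall and floor 6 thick. Origin: centre of its underside, z up
- mug: yellow mug, radius 40, 95 high, a bystander; origin at the centre of its underside
- bottle: clear bottle, radius 34, 210 high, a bystander; origin at the centre of its underside
- sandblock: brick-red sanding block 70 by 130 by 45 high, a bystander; origin at the centre of its underside
- gluepot: small glass jar, radius 25, 40 high, a bystander; origin at the centre of its underside
Things that resemble listed ones, but are neither listed nor needed, are in the scene too. There is more than one size of the tub; the job needs the larger. There is more than one size of the tray; the one meant has the size given above.

How it is judged:
By the outcome, as a careful person would: the job done as asked, in the order asked, and still so for the second after the job is handed in, with the robot touching nothing.
It also fails if it takes over 72 s, if anything falls off the work surface, if the arm or the gripper's body presses on something with over 40 N, if the wrist force passes 120 N, or if a joint passes its speed limit or range.

## Working session

There is one attempt and no reset: what is moved stays moved. The work goes in short steps, each a Python script; the robot and the scene stay as the last script left them, time stands still between calls to the robot, and variables do not carry over. Pictures are saved under pics/ and viewed, about 8 in all and at most 12, crops included, and the job is handed in when it is done.

```bash
mkdir -p pics; ls; python3 - <<'E'
from station import *
import cv2
for n in("top","side"):
    cv2.imwrite(f"pics/{n}0.png",grab_frame(n)[:,:,::-1]); c=camera_info(n); print(n,c)
s=monitor.read_state();print(s)
E
```

```text
pics
top {'intrinsics': array([[464.1751747 ,   0.        , 271.80390672],
       [  0.        , 464.1751747 , 211.9617374 ],
       [  0.        ,   0.        ,   1.        ]]), 'camera_from_world': array([[ 2.75078997e-02, -9.99605022e-01, -5.75463412e-03,
        -5.67057767e+00],
       [-9.94554899e-01, -2.67891372e-02, -1.00711943e-01,
         5.31808474e+02],
       [ 1.00518002e-01,  8.49367357e-03, -9.94898984e-01,
         1.32055921e+03],
       [ 0.00000000e+00,  0.00000000e+00,  0.00000000e+00,
         1.00000000e+00]])}
side {'intrinsics': array([[487.38332628,   0.        , 287.27330476],
       [  0.        , 487.38332628, 210.58446155],
       [  0.        ,   0.        ,   1.        ]]), 'camera_from_world': array([[-9.64047014e-01, -2.65354090e-01,  1.41619577e-02,
         4.94918484e+02],
       [-2.08525652e-01,  7.22399946e-01, -6.59283983e-01,
         1.61337790e+02],
       [ 1.64713104e-01, -6.38533887e-01, -7.51760646e-01,
         1.48874967e+03],
       [ 0.00000000e+00,  0.00000000e+00,  0.00000000e+00,
         1.00000000e+00]])}
{'time_s': 0.1, 'q': array([ 1.08270849e+00,  5.27747354e-02,  1.40160660e+00, -3.06576337e-05,
        1.68861709e+00, -7.03415630e-02]), 'qvel': array([ 0.00053962, -0.0014607 , -0.00335312, -0.0019988 , -0.00024394,
        0.00195539]), 'joint_efforts': array([ 1.35843235e-03, -3.82575488e+01, -3.60988855e+01, -2.46980403e-05,
        4.70436498e-03,  4.26934878e-05]), 'position': array([212.88785094, 479.63991733, 252.56451032]), 'orientation': array([-0.89695804,  1.37959176,  0.89579347]), 'ft_force': array([0.2725726 , 0.38035178, 0.3551052 ]), 'ft_torque': array([-0.02422712,  0.01139789,  0.0183101 ]), 'finger_gap': 85.78422671458915}
```

View pics/top0.png

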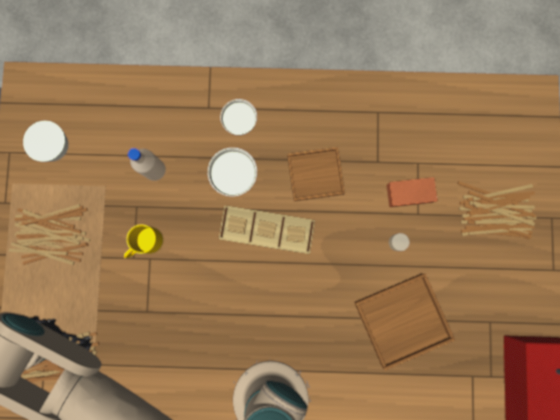

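View pics/side0.png

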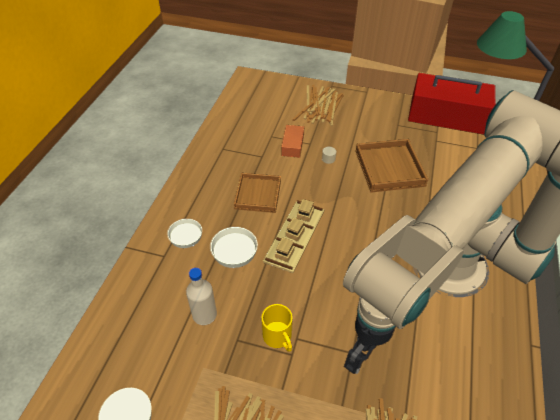

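Top: board at (267,230) with three pads. Tubs are at (233,172), about 50 px wide, and (238,117), smaller. Trays are at (316,175), about 50 px (~140 mm), and (402,320), larger. I'll enlarge the centre.

```bash
cat > h.py <<'E'
from station import *
import numpy as np, cv2
def back(n,uv,z):
    c=camera_info(n);K=c["intrinsics"];T=c["camera_from_world"];R=T[:3,:3];t=T[:3,3]
    d=R.T@np.linalg.inv(K)@np.array([uv[0],uv[1],1.]);o=-R.T@t
    return o+d*(z-o[2])/d[2]
def proj(n,p):
    c=camera_info(n);q=c["camera_from_world"]@np.append(p,1);v=c["intrinsics"]@q[:3];return v[:2]/v[2]
def crop(n,x,y,w,h,k,name):
    f=grab_frame(n)[y:y+h,x:x+w,::-1]
    cv2.imwrite("pics/"+name,cv2.resize(f,None,fx=k,fy=k,interpolation=cv2.INTER_CUBIC))
E
python3 - <<'E'
from h import *
crop("top",195,140,160,120,5,"c1.png")   # px = 195+u/5
crop("side",200,170,140,105,5,"c2.png")
for nm,uv in dict(tub=(233,172),tub2=(238,117),far=(45,141)).items(): print(nm,back("top",uv,25))
for uv in((208,172),(258,172)): print(back("top",uv,28))
E
```

```text
tub [646.67652779 125.86364793  25.        ]
tub2 [812.56862341 116.96376752  25.        ]
far [724.97437795 685.94741532  25.        ]
[644.18195817 198.78989173  28.        ]
[648.05088296  52.40905569  28.        ]
```

View pics/c1.png

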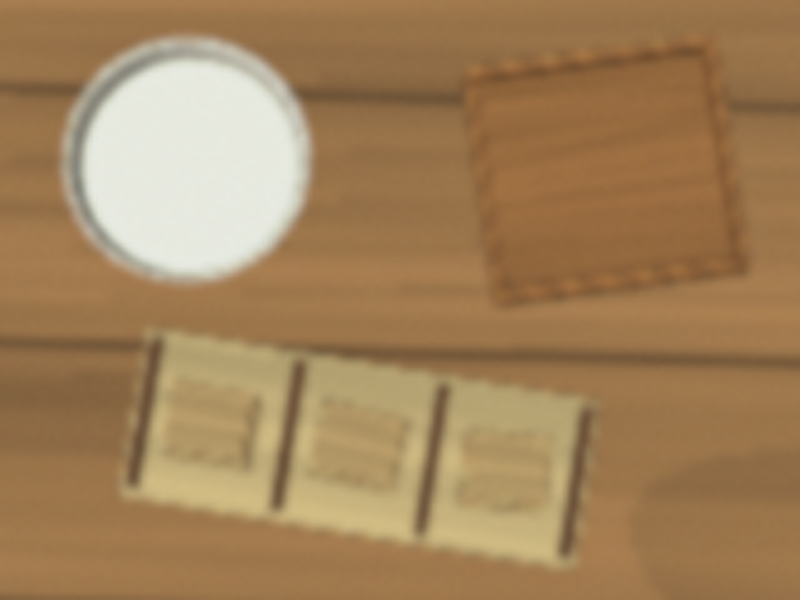

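View pics/c2.png

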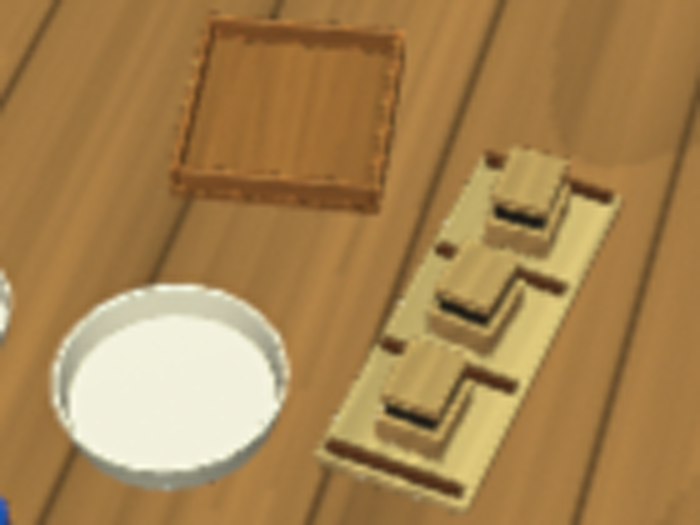

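```bash
cat >> h.py <<'E'
def c1(u,v,z): return back("top",(195+(u+.5)/5-.5,140+(v+.5)/5-.5),z)
def c2(u,v,z): return back("side",(200+(u+.5)/5-.5,170+(v+.5)/5-.5),z)
E
python3 - <<'E'
from h import *
np.set_printoptions(precision=1,suppress=True)
def rect(P,nm):
    P=np.array(P)[:,:2];(c,s,a)=cv2.minAreaRect(P.astype(np.float32))
    e=[np.linalg.norm(P[i]-P[(i+1)%4]) for i in range(4)]
    ay=(P[0]-P[1])+(P[3]-P[2]); ax=(P[0]-P[3])+(P[1]-P[2])
    print(nm,P.mean(0),np.array(e),"yaw from y, x axis",np.arctan2(-ay[0],ay[1]),np.arctan2(ax[1],ax[0]))
    return P.mean(0)
rect([c1(*p,12) for p in((147,328),(598,402),(575,568),(122,495))],"board top")
rect([c2(*p,12) for p in((318,457),(487,150),(622,195),(468,508))],"board side")
rect([c1(*p,26) for p in((463,72),(712,37),(748,270),(497,306))],"tray top")
rect([c2(*p,26) for p in((172,180),(210,15),(405,35),(380,200))],"tray side")
print("tub",c1(187,158,28), [c1(*p,28) for p in((62,158),(312,158),(187,34),(187,282))])
print("tub side rim centre",c2(171,375,28),[c2(*p,28) for p in((53,370),(289,370))])
print("caps top",[c1(*p,60) for p in((209,423),(359,445),(502,470))])
print("caps side",[c2(*p,60) for p in((431,376),(479,280),(532,183))])
E
```

```text
board top [482.3  22.7] [268.3  97.9 267.5  99.1] yaw from y, x axis -0.13422978431182372 -0.11433487376272986
board side [480.6  26.2] [273.8  97.2 270.3  97.2] yaw from y, x axis -0.12627132081630346 -0.12937888544594134
tray top [ 647.8 -116.2] [148.1 139.8 147.8 140. ] yaw from y, x axis 0.1692803139385954 0.16494196744745937
tray side [ 645.5 -106.6] [155.4 137.3 153.3 137.5] yaw from y, x axis 0.1704242697051403 0.14608110519988235
tub [648.4 128.6  28. ] [array([646.5, 201.8,  28. ]), array([650.3,  55.4,  28. ]), array([722.4, 131.3,  28. ]), array([575.2, 125.9,  28. ])]
tub side rim centre [646.7 132.8  28. ] [array([717.3, 149. ,  28. ]), array([578.6, 109.3,  28. ])]
caps top [array([491. , 107.5,  60. ]), array([480.8,  22.5,  60. ]), array([468.9, -58.5,  60. ])]
caps side [array([487.6, 113.3,  60. ]), array([479. ,  33.7,  60. ]), array([466.9, -53.2,  60. ])]
```

```bash
cat >> h.py <<'E'
from scipy.spatial.transform import Rotation as Rot
def down(yaw):  # jaws open along (cos yaw, sin yaw)
    z=np.array([np.cos(yaw),np.sin(yaw),0]);x=np.array([0,0,-1.]);best=None
    for s in(1,-1):
        o=Rot.from_matrix(np.c_[x,np.cross(s*z,x),s*z]).as_rotvec();q=kin.ik([480,25,180],o)
        if q is not None and(best is None or abs(q[5])<best[0]): best=(abs(q[5]),o)
    return best[1]
PADS=[(491,109),(480.5,25),(469,-58.5)]
YAW=-.13
def F(n=8):
    f=[]
    for _ in range(n): f.append(monitor.read_state()["ft_force"][2]);arm.dwell(.05)
    return np.mean(f),np.std(f)
def press(p):
    arm.servo_line([*p,90],60);arm.dwell(.2);f0=F(4)[0]
    hit=arm.servo_line([*p,77],15,contact_N=1.1)
    s=monitor.read_state();z0=s["position"][2];print("hit",hit,"z",z0,"f",s["ft_force"][2]-f0)
    if not hit or not 79<z0<85: return
    tgt=z0-6
    arm.servo_line([*p,tgt],15);z=monitor.read_state()["position"][2]
    arm.servo_line([*p,tgt+(tgt-z)],10);f,sd=F(12);s=monitor.read_state()
    print("sink",z0-s["position"][2],"first",z0-z,"F",f-f0,"sd",sd,"xy",s["position"][:2],"t",s["time_s"])
    arm.servo_line([*p,100],80)
E
python3 - <<'E'
from h import *
print(arm.nose_length)
o=down(YAW);print(kin.ik([*PADS[0],160],o))
jaws.grip(0);arm.move_to([*PADS[0],150],o)
press(PADS[0])
print(monitor.read_state())
E
```

```text
22.0
[ 1.45020656e-01  3.98370368e-02  1.60090840e+00 -4.44089210e-16
  1.50084721e+00  2.75020656e-01]
hit True z 81.16253532492769 f 4.008194748728806
sink 5.715811981506775 first 4.755708312807144 F 14.70158966599461 sd 0.6490155380676529 xy [491.12173225 109.02263278] t 6.2583
{'time_s': 6.7333, 'q': array([1.45015083e-01, 1.00405579e-01, 1.66385458e+00, 2.29119089e-06,
       1.37920372e+00, 2.75018638e-01]), 'qvel': array([-4.30252391e-04,  1.08662796e-02,  1.35696631e-02,  5.61440107e-04,
        1.26427796e-03,  4.91091726e-06]), 'joint_efforts': array([ 2.64176502e-03, -3.81203914e+01, -3.39950466e+01,  2.33232595e-04,
        1.43485278e-02, -6.23670621e-05]), 'position': array([490.76285968, 108.96313027,  99.51090885]), 'orientation': array([ 0.10181254,  1.57021524, -0.10242237]), 'ft_force': array([-0.29309208, -0.00994057, -0.03078853]), 'ft_torque': array([ 0.04171853,  0.01033981, -0.02979668]), 'finger_gap': -0.27434307865861246}
```

Pad 1 reads about 14.7 N at roughly 6.6 mm, so it is the firm one. The stop overshot contact by about 1 mm, so the cap top corresponds to TCP z ≈ 82.2. I'll use that for the others.

```bash
sed -i 's/tgt=z0-6/z0=82.2;tgt=z0-6/' h.py; python3 - <<'E'
from h import *
for p in PADS[1:]:
    arm.servo_line([*p,100],150);press(p)
print(monitor.read_state()["time_s"])
E
```

```text
hit True z 79.85501407021616 f 1.2805416703242514
sink 6.0289438122158 first 6.011212053917163 F 2.917331678988812 sd 0.48085673036378346 xy [480.44037774  24.98718972] t 10.05
hit True z 80.61935983360468 f 1.5557221356031126
sink 5.922375231254634 first 5.782810133964901 F 6.087288494538751 sd 0.31418178058753776 xy [469.03812965 -58.49989301] t 13.8333
14.2833
```

Pad 2 is soft and goes to the tub. Pad 1 is firm and goes to the tray. Pad 3 is middling and stays.

```bash
cat >> h.py <<'E'
def pick(p):
    arm.servo_line([*p,115],200);jaws.grip(64)
    arm.servo_line([*p,60],120);print("contact",arm.servo_line([*p,33.5],50,contact_N=6))
    jaws.grip(30,40);s=monitor.read_state();print("gap",s["finger_gap"],s["position"],s["ft_force"])
    return s["position"][2]
def place(p,zg,drop):
    arm.servo_line([*p,110],180);arm.servo_line([*p,60],120)
    hit=arm.servo_line([*p,zg-drop-2],25,contact_N=4);s=monitor.read_state()
    print("hit",hit,s["position"],"expected z",zg-drop,"gap",s["finger_gap"],s["time_s"])
E
python3 - <<'E'
from h import *
zg=pick(PADS[1])
arm.servo_line([*PADS[1],110],120);print(monitor.read_state()["finger_gap"],monitor.read_state()["ft_force"],zg)
crop("side",170,150,200,150,4,"g1.png")
E
```

```text
contact False
gap 43.36306059031004 [481.09648992  24.9861279   34.26601   ] [ 0.14599954 -1.26670139  5.18874959]
43.55301024946208 [ 0.44287311 -0.89913583 -1.25310063] 34.26601000206547
```

View pics/g1.png

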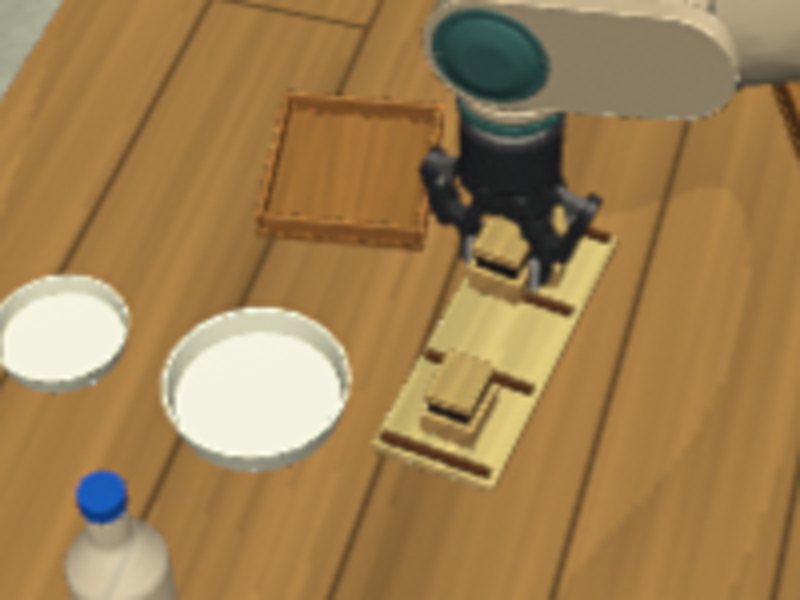

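Pad 2 is held upright between the fingers at (500,245), gap 43.5, and its place is empty. The 5 N upward force at the grip means the tips grazed the board, so I'll grip 2 mm higher next time.

```bash
sed -i 's/33\.5/36/' h.py; python3 - <<'E'
from h import *
T=(648,130.5)
place(T,34.3,7)
jaws.grip(62);arm.servo_line([*T,115],100)
zg=pick(PADS[0])
arm.servo_line([*PADS[0],110],120);s=monitor.read_state();print(s["finger_gap"],s["ft_force"],zg,s["time_s"])
crop("side",170,150,200,150,4,"g2.png")
E
```

```text
hit True [647.88692156 130.4949358   27.32902078] expected z 27.299999999999997 gap 43.45009768863312 20.9333
contact False
gap 43.06594050996391 [491.48602968 109.0525034   36.65137219] [ 0.29162325 -0.39008726  3.48990855]
43.05230892978605 [-0.81236259  0.29567004 -2.27011443] 36.651372188690004 25.7667
```

View pics/g2.png

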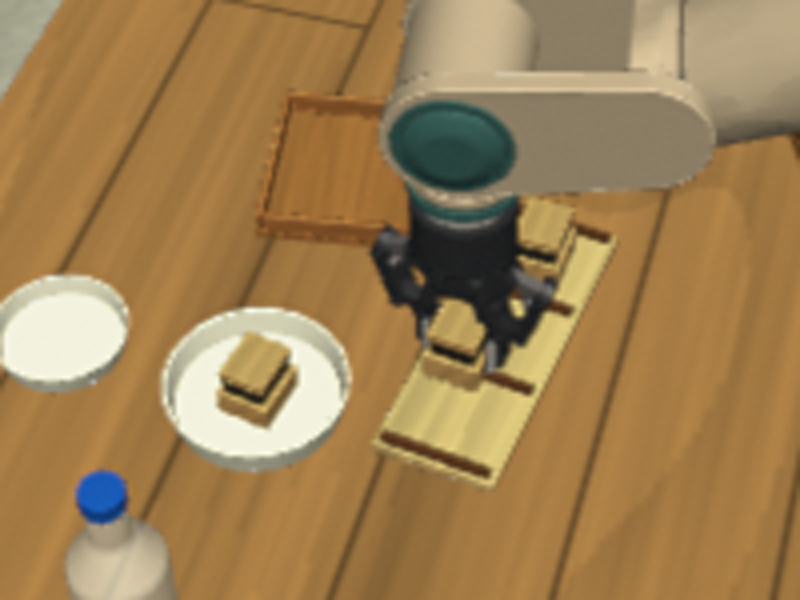

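The soft pad stands upright near the tub's centre at (257,378), and the firm pad is held. Next is the tray.

```bash
python3 - <<'E'
from h import *
T=(647,-113)
place(T,36.6,6)
jaws.grip(62);arm.servo_line([*T,130],100)
arm.move_to([420,230,220],down(YAW))
s=monitor.read_state();print(s["ft_force"],s["time_s"])
crop("side",170,150,200,150,4,"f1.png");crop("top",195,140,160,120,5,"f2.png")
E
```

```text
hit True [ 646.87645571 -112.99993327   30.72023143] expected z 30.6 gap 43.221180938409546 29.1083
[ 0.48569611 -0.46788759 -0.72674304] 32.1417
```

View pics/f1.png

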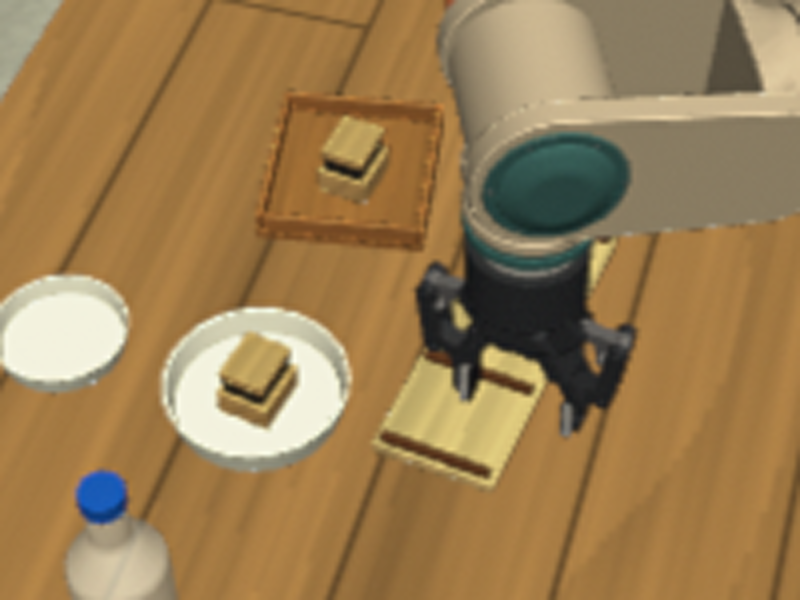

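View pics/f2.png

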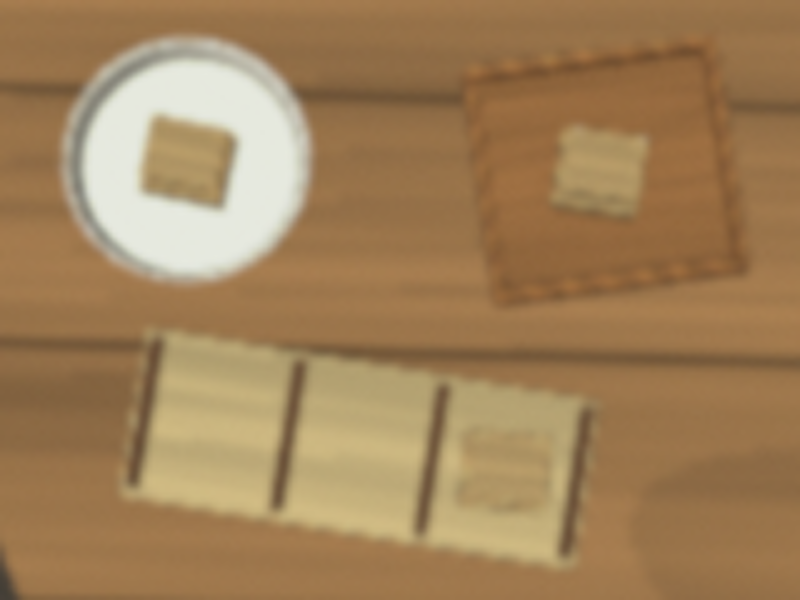

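The final pictures show the soft pad upright in the tub (187,160), the firm one upright in the tray (600,170), and the middling one unmoved at place 3 (503,470). The arm is clear.

```bash
python3 -c "
from station import *
workorder.sign_off();print(monitor.read_state()['time_s'])"
```

```text
the job is handed in; nothing more can be done
the job is handed in; nothing more can be done
```

The job is done and was handed in at about 32 s, against the 72 s limit. I tested the pads from left to right and held each one down for about 0.6 s:

| Place | Sink (mm) | Push-back (N) | Pad | Where it is now |
|---|---|---|---|---|
| 1 (left) | about 6.5–7 | 14.7 | firm | upright in the tray |
| 2 (middle) | 6.0 | 2.9 | soft | upright in the tub |
| 3 (right) | 5.9 | 6.1 | middling | still at its place on the board |

**Last checks:** the final top picture shows all three pads where they should be, and the side picture shows the tub and tray pads upright. Pad 3 is in the same spot as before the test. The arm is clear and touching nothing.

**What was off:**
- The first press went about 0.5–1 mm deeper than the intended 6 mm, because the touch stop came late. It stayed short of the 10 mm stop.
- The fingertips grazed the board with about 5 N at the first pick-up.
- I did not check the mug, bottle, sanding block and jar separately in the final pictures. The arm was never sent near them.

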